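# Pack soaps in the concealed drawer

## Task

Press the push-to-open latch plate on top of the wooden gift chest so that its concealed drawer springs out, and lay every plain soap block flat on the drawer's floor. Then lay the plywood separator over them, flat on the drawer's two side ledges with its grip upwards, and set every small rose soap on the separator, flower side up and side by side, not stacked. Finally push the drawer shut until it clicks and stays latched, and leave the dye bottles standing.

Things in the scene. Friction and masses are not known exactly. Their poses are not given: they have to be found in the camera images.
- chest: Fixed low wooden gift chest, 143 deep (x) by 230 wide (y) by 86 high mm, on the table. Origin: centre of its underside, on the table. Its front, where the drawer comes out, faces its own -x. Its place and yaw vary. The roof and sides end 70 mm in front of the origin; the shut drawer front stands 14 mm farther out.
- drawer (a joint): The chest's concealed drawer, m out along the chest's -x: 0 to 0.002 shut and latched, 0.118 fully out. A spring (3 N shut, 1.2 N out) runs it fully out in about a second once the latch is pressed. To shut: push its front along the chest's +x up to the stop at -0.004 (4 to 10 N), which the latch needs to catch; let go, it stays at about 0.002.
- latch (a joint): Push-to-open latch plate in the chest's roof, m pressed down: 0 up, 0.008 fully down (5 N). From 0.005 down it frees the drawer. It springs back up when let go, and again as the drawer catches.
- latch_top (a point): Centre of the top of the latch plate: a dark steel plate 26 x 36 mm that stands 10 mm above the chest's roof when up, 30 mm in front of the chest's centre.
- drawer_floor (a point): Centre of the drawer's inner floor (moves with it; axes as the chest's), 9 mm above the table. Inside 114 (x) by 194 (y) mm. At both y ends a ledge 12 mm wide, its top 36 mm above the floor, leaves 114 x 170 mm of floor. Side and rear walls rise 47 mm above the floor, the front panel 68 mm. Fully out, the whole inside lies in front of the chest, its rear wall 2 mm clear of it.
- drawer_front (a point): Centre of the outer face of the drawer's front panel (panel 222 wide, 72 high, 10 thick mm, its lower edge 5 mm above the table); 45 mm above the table. Its outward direction is the chest's -x.
- separator: Loose plywood separator board 100 (x) by 184 (y) by 5 mm, 80 g; a wooden grip block 36 (x) by 12 (y) mm stands 16 mm high on its middle (to be pinched across its 12 mm, along the board's y). Origin: centre of the underside; z up. It lies in the drawer with its x along the drawer's x, either way round.
- block_0: Loose plain rectangular block of pale soap 42 (x) by 62 (y) by 32 (z) mm, 100 g, lying flat. Origin: centre of its underside. One or two blocks are present.
- block_1: Another such block of soap, 42 x 62 x 32 mm; origin at the centre of its underside. May be absent.
- parts_box: Fixed shut lidded parts box beside the soaps, 151 (x) by 107 (y) by 39 high mm, not part of the job: keep the fingers off it. Origin: centre of its underside.
- bottle_a: Small dye bottle standing upright at the back, 26 mm wide, 73 mm high, loose; a bystander. Origin: centre of its foot.
- bottle_b: Small dye bottle standing upright at the back, 26 mm wide, 76 mm high, loose; a bystander. Origin: centre of its foot.
- rose_0: Loose small round soap in the shape of a rose, 41 mm across, 18 mm high, 22 g, flat side down. Origin: centre of its flat underside, z up through the flower. Two or three of these are present; this one may be absent.
- rose_1: Loose small round soap in the shape of a rose, 41 mm across, 18 mm high, 22 g, flat side down. Origin: centre of its flat underside, z up through the flower. Two or three of these are present; this one may be absent.
- rose_2: Loose small round soap in the shape of a rose, 41 mm across, 18 mm high, 22 g, flat side down. Origin: centre of its flat underside, z up through the flower. Two or three of these are present; this one may be absent.
Things that resemble listed ones, but are neither listed nor needed, are in the scene too. What is shaped like the rose_1 but black is not meant.

How it is judged:
By the outcome, as a careful person would: the job done as asked, in the order asked, and still so for the second after the job is handed in, with the robot touching nothing.
Of block_0, block_1 only 1 to 2 are there at a start; the rules pass over those that are not, and their reading is None.
Of rose_0, rose_1, rose_2 only 2 to 3 are there at a start; the rules pass over those that are not, and their reading is None.
At some moment in a run one of rose_0, rose_1, rose_2 may be knocked a few centimetres aside while the robot is not near it.
It also fails if it takes over 210 s, if anything falls off the work surface, if the arm or the gripper's body presses on something with over 40 N, if the wrist force passes 120 N, or if a joint passes its speed limit or range.

## Robot

A 6-joint arm with a two-finger parallel gripper is mounted at the origin on a cart in front of the work surface, level with it; the furniture and walls round the work are solid. World frame = base frame: x ahead of the robot, y to its left, z up, the work surface at z = 0. Lengths are in m, angles in rad, forces in N, time in s.
With the tool pointing down it reaches from about 0.35 to 0.8 m from the base axis. Payload 7.3 kg.
Tool frame: the origin (TCP) lies between the finger pads; the fingertips stand 25 mm ahead of it and the grasp point (between the pads) lies 6 mm ahead of it (r.tip_extent is the distance from the TCP to the fingertips, in m); z points along the fingers, y is the line along which they close (so a half turn about z gives the same grasp; the last joint's range is limited). The gripper opens to 85 mm and grips with 20 to 120 N. Pads are 22 mm wide; open, the fingers measure 114 mm over their backs; the gripper's body (76 mm by 85 mm) begins 54 mm behind the grasp point. The pads swing forward as they close: fully open they stand 13 mm farther back than shut.
Start: joints at [1.096, 0.342, 1.524, -0, 1.275, -0.146], TCP at [0.17, 0.497, 0.256] pointing down, gripper open.
Joint ranges: [-2.53, 2.53], [-0.77, 2.02], [0.04, 2.7], [-1, 4.14], [0.28, 2.66], [-3.11, 3.11]. Speed limits (rad/s): [2.57, 2.57, 3.14, 3.14, 3.14, 3.14].

## Interface

Orientations are given as a unit quaternion [x, y, z, w].
In Python, from workcell import r, command_gripper, optics gives the robot as it stands. The module is installed in compiled form; this text tells all that it offers. Calls block until the motion is done:
- r.reach(position, orientation): joint-space move of the TCP to a pose.
- r.move_straight(position, orientation=None, speed=0.15, max_force=None): straight line of the TCP; orientation=None keeps the orientation; speed is the mean speed in m/s. With max_force (N) it stops when the force on the tool has changed by that much, and returns True; else False.
- r.movej(angles): joint-space move.
- command_gripper(opening, force=None): finger opening in m; force is the grip in N (None keeps the last); returns when the fingers have stopped.
- r.hold(seconds).
- r.solve_ik(position, orientation): joint angles nearest the present ones, or None.
- r.read_state(): the state.
- optics.get_image(name): name is "side" or "top" or "wrist"; returns (picture, depth): 400x640x3 uint8, red, green, blue; 400x640 float32, m along the optical axis (not along the pixel's ray), 0 where there is no reading.
- optics.camera_model(name): a dict with "K" (3x3 intrinsics, pixels), "R" (3x3) and "t" (3): a world point X has camera coordinates R X + t; the wrist camera has in their place "tool_from_camera" (4x4, takes a point from camera to tool coordinates, whose origin is the TCP and whose axes are the flange's). Camera axes: x right, y down, z forward; pixel columns grow to the right and rows downward; lengths in m; the calibration is good to about 2 mm. A picture is of the moment at which its call begins: read the wrist's pose just before it. camera_model takes no time and is no camera call.
A pose or a line that the arm cannot do raises r.PlanningError and nothing moves.
- r.finish_job(): hands the job in; it is judged then, once.
The state is a dict: "time_s": time; "joint_positions": joint angles; "dq": joint speeds; "tau": joint torques, N m; "eef_pos": TCP position; "eef_rot": TCP orientation; "contact_force": force on the tool from outside, world axes, zero at the start; "torque": the same for the moment, N m; "grip_width": finger opening in m; "grip_force": force on a finger pad.
Only numpy, scipy, OpenCV 4.12 (cv2) and the standard library are available. Lean on these libraries where they do the work, as an engineer would, in place of code of your own. Each camera call takes 0.05 s, during which the arm holds its last target. There are 200 camera calls.

## Working session

There is one attempt and no reset: what is moved stays moved. The work goes in short steps, each a Python script; the robot and the scene stay as the last script left them, time stands still between calls to the robot, and variables do not carry over. Pictures are saved under pics/ and viewed, at most 14 in all, crops included, and the job is handed in when it is done.

```bash
mkdir -p pics; cat > h.py <<'E'
import numpy as np, cv2
from scipy.spatial.transform import Rotation as Ro
from workcell import r, command_gripper, optics
def pts(name, img=None):
    s=r.read_state(); rgb,d=optics.get_image(name); c=optics.camera_model(name); K=np.array(c["K"])
    v,u=np.mgrid[:400,:640]; P=np.stack([(u-K[0,2])/K[0,0]*d,(v-K[1,2])/K[1,1]*d,d],-1)
    if "R" in c: W=(P-np.array(c["t"]))@np.array(c["R"])
    else:
        T=np.array(c["tool_from_camera"]); P=P@T[:3,:3].T+T[:3,3]
        W=P@Ro.from_quat(s["eef_rot"]).as_matrix().T+s["eef_pos"]
    W[d==0]=np.nan
    if img: cv2.imwrite("pics/"+img,rgb[...,::-1])
    return rgb,W
def down(yaw):  # tool z down, tool y (closing line) at angle yaw in world
    y=np.array([np.cos(yaw),np.sin(yaw),0]); z=np.array([0,0,-1.]); x=np.cross(y,z)
    return Ro.from_matrix(np.stack([x,y,z],1)).as_quat()
E
python3 - <<'E'
from h import *
s=r.read_state(); print({k:np.round(v,3) for k,v in s.items()}, r.tip_extent)
for n in("top","side"):
    rgb,W=pts(n,n+"0.png"); np.savez(n+"0.npz",rgb=rgb,W=W)
E
```

```text
{'time_s': np.float64(0.0), 'joint_positions': array([ 1.096,  0.343,  1.525,  0.   ,  1.275, -0.146]), 'dq': array([-0.   ,  0.001, -0.001,  0.001, -0.001, -0.   ]), 'tau': array([-0.0000e+00, -4.3368e+01, -2.4601e+01, -0.0000e+00,  8.0000e-03,
        0.0000e+00]), 'eef_pos': array([0.169, 0.497, 0.256]), 'eef_rot': array([ 0.164,  0.987, -0.001, -0.   ]), 'contact_force': array([ 0.369, -0.099,  0.489]), 'torque': array([-0.041,  0.012,  0.037]), 'grip_force': np.float64(0.0), 'grip_width': np.float64(0.085)} 0.025
```

View pics/top0.png

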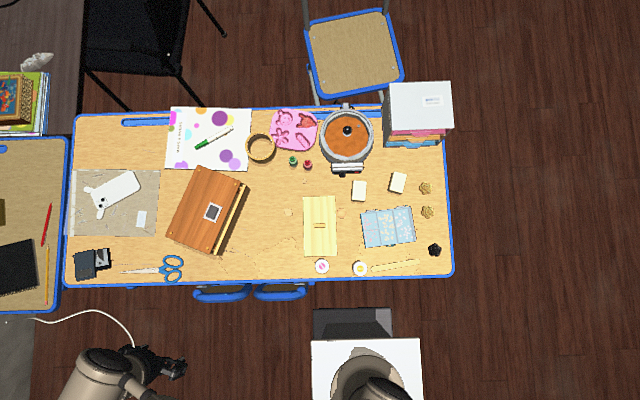

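View pics/side0.png

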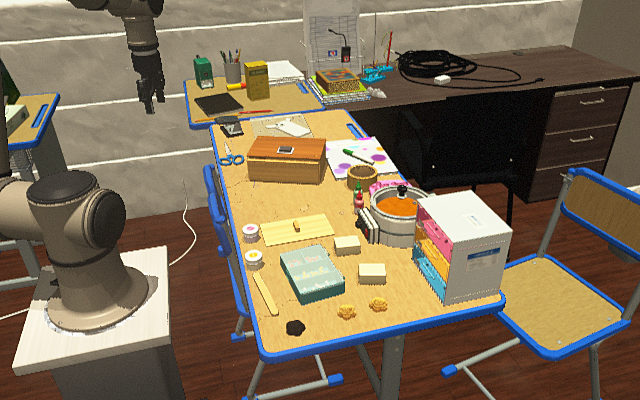

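Top view: the chest is at (208,212), with its latch at (213,212) and its drawer facing right. The separator is at (320,226). Soap blocks are at (359,190) and (397,183), and the parts box is at (388,228). Roses are at (425,187) and (427,212). Possible confusions are the black rose at (434,250), the cups at (322,266) and (360,268), the pink mould at (294,130), the wooden stick at (392,266), and a grey/white book near the pot at (348,168). I'll check these in a close crop.

```bash
python3 - <<'E'
from h import *
D=np.load("top0.npz"); rgb,W=D["rgb"],D["W"]
c=cv2.resize(rgb[160:285,260:460],None,fx=4,fy=4,interpolation=cv2.INTER_CUBIC)
cv2.imwrite("pics/crop1.png",c[...,::-1])
for n,(u,v) in dict(latch=(213,212),sep=(312,230),b0=(359,190),b1=(397,183),r0=(425,187),r1=(427,212),blk=(434,250),box=(388,228),cup=(322,266),base=(288,212),stick=(392,266),botA=(293,160),botB=(308,164),pot=(348,125),drawer=(340,168),cab=(415,110),table=(270,240)).items():
    print(n,np.round(np.nanmedian(W[v-1:v+2,u-1:u+2].reshape(-1,3),0),3))
c=optics.camera_model("top"); print(c["K"][0][0],-np.array(c["R"]).T@c["t"])
E
```

```text
latch [0.526 0.426 0.095]
sep [0.474 0.146 0.004]
b0 [ 0.589 -0.     0.031]
b1 [ 0.607 -0.117  0.031]
r0 [ 0.594 -0.204  0.015]
r1 [ 0.517 -0.205  0.013]
blk [ 0.403 -0.216  0.016]
box [ 0.47  -0.081  0.038]
cup [0.365 0.118 0.033]
base [ 0.532  0.219 -0.001]
stick [ 0.359 -0.091  0.008]
botA [0.682 0.196 0.059]
botB [0.669 0.151 0.054]
pot [0.781 0.029 0.072]
drawer [0.652 0.056 0.065]
cab [ 0.78  -0.15   0.179]
table [ 0.447  0.276 -0.003]
403.36752034964366 [0.36914045 0.10310789 1.23720866]
```

View pics/crop1.png

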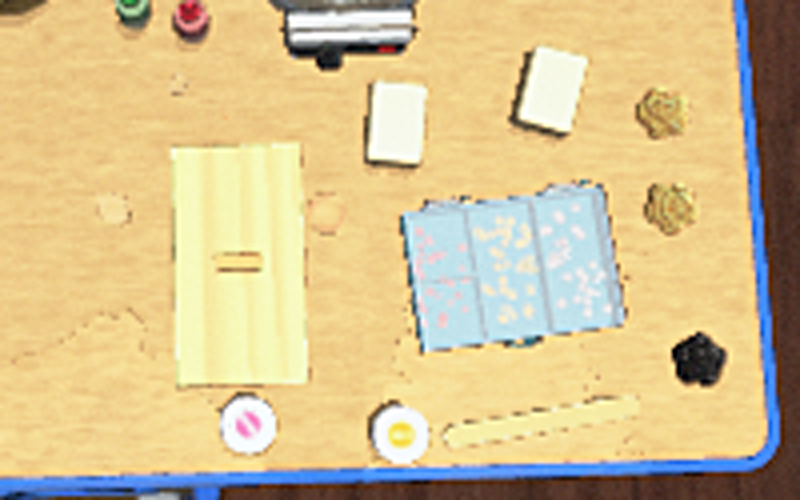

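The crop shows two plain soap blocks at crop (397,123) and (550,90), and two yellow roses at (662,112) and (670,207). The black rose at (698,358) is the decoy, and the white tins at (248,424) and (400,433) aren't needed. The separator's grip is at (240,262). Next I'll compute poses.

```bash
cat >> h.py <<'E'
def rect(W,m,win):
    u0,v0,u1,v1=win; k=np.zeros(m.shape,bool); k[v0:v1,u0:u1]=m[v0:v1,u0:u1]
    n,l,st,_=cv2.connectedComponentsWithStats(k.astype(np.uint8)); i=1+np.argmax(st[1:,4]); k=l==i
    P=W[k]; P=P[~np.isnan(P[:,0])]
    (c,wh,a)=cv2.minAreaRect((P[:,:2]*1000).astype(np.float32))
    w,h=wh
    if w>h: w,h,a=h,w,a+90   # a = direction of short side (deg)
    a=(a+90)%180-90
    return np.round(np.array(c)/1000,4),np.round((w,h),1),round(a,1),np.round(np.median(P[:,2]),4),len(P)
E
python3 - <<'E'
from h import *
D=np.load("top0.npz"); rgb,W=D["rgb"],D["W"]; Z=np.nan_to_num(W[...,2])
hsv=cv2.cvtColor(rgb,cv2.COLOR_RGB2HSV); H,S,V=[hsv[...,i].astype(int) for i in range(3)]
print("roof",rect(W,(Z>.078)&(Z<.092),(160,160,255,265)))
print("latch",rect(W,(Z>.0925)&(Z<.11),(160,160,255,265)))
print("b0",rect(W,(Z>.02)&(Z<.04),(345,175,375,208)))
print("b1",rect(W,(Z>.02)&(Z<.04),(382,165,412,200)))
print("r0",rect(W,(Z>.006)&(Z<.03),(415,175,440,198)))
print("r1",rect(W,(Z>.006)&(Z<.03),(415,200,440,223)))
print("blk",rect(W,(Z>.006)&(Z<.03),(422,238,450,262)))
print("box",rect(W,(Z>.028)&(Z<.05),(350,195,425,256)))
print("grip",rect(W,(Z>.012)&(Z<.03),(303,215,333,238)))
print([ (int(H[v,u]),int(S[v,u]),int(V[v,u])) for u,v in ((312,230),(325,245),(296,230),(345,215))])
for th in(215,225): print("sep",rect(W,(H>22)&(H<35)&(V>th)&(S>60),(295,188,345,262)))
for q in ("sep",): 
  E_=cv2.Canny(rgb,60,150)
E
```

```text
roof (array([0.5395, 0.4593]), array([144.3, 230. ]), 66.7, np.float64(0.0851), 3711)
latch (array([0.5267, 0.4292]), array([26.7, 35.1]), 68.8, np.float64(0.0953), 93)
b0 (array([ 5.883e-01, -5.000e-04]), array([41.8, 61.7]), 82.3, np.float64(0.0307), 282)
b1 (array([ 0.6102, -0.1194]), array([42.7, 61.4]), 72.1, np.float64(0.031), 288)
r0 (array([ 0.5926, -0.2053]), array([37. , 37.1]), 81.4, np.float64(0.0115), 113)
r1 (array([ 0.5199, -0.2087]), array([34.2, 36.6]), 0.6, np.float64(0.0116), 114)
blk (array([ 0.402 , -0.2212]), array([36.1, 36.6]), -56.1, np.float64(0.012), 114)
box (array([ 0.4751, -0.0806]), array([116.1, 154.4]), 5.7, np.float64(0.0377), 1883)
grip (array([0.4872, 0.1226]), array([12.5, 33.3]), -1.0, np.float64(0.0191), 51)
[(25, 86, 248), (31, 65, 248), (21, 106, 242), (18, 113, 242)]
sep (array([0.489 , 0.1242]), array([102.6, 186.7]), 89.9, np.float64(0.0039), 1622)
sep (array([0.4895, 0.1242]), array([102.6, 185.7]), 89.9, np.float64(0.0039), 1611)
```

```bash
cat >> h.py <<'E'
def go(p,yaw,line=False,speed=0.15,mf=None):
    """TCP to p pointing down, closing line at yaw (deg, mod 180)"""
    best=None
    for k in(0,180):
        q=down(np.radians(yaw+k)); j=r.solve_ik(p,q)
        if j is None: continue
        cost=abs(j[5]) if not line else np.abs(np.array(j)-r.read_state()["joint_positions"]).sum()
        if best is None or cost<best[0]: best=(cost,q)
    if best is None: raise RuntimeError("no ik")
    if line: return r.move_straight(list(p),best[1],speed=speed,max_force=mf)
    return r.reach(list(p),best[1])
CY=66.7; CX=np.array([np.cos(np.radians(CY)),np.sin(np.radians(CY))]); CYv=np.array([-CX[1],CX[0]])
E
python3 - <<'E'
from h import *
command_gripper(0.0,40)
L=[0.527,0.4305]
go([*L,0.17],CY+90)
print(go([*L,0.130],CY+90,True,.1), go([*L,0.111],CY+90,True,.03,15), r.read_state()["eef_pos"],r.read_state()["contact_force"])
go([*L,0.2],CY+90,True,.2)
go([.45,.2,.35],CY+90)
r.hold(.5); rgb,W=pts("top","top1.png"); np.savez("top1.npz",rgb=rgb,W=W); print(r.read_state()["time_s"])
E
```

```text
False True [0.52733716 0.43066281 0.11311603] [-0.98878056 -0.39179665  3.83452776]
5.65
```

View pics/top1.png

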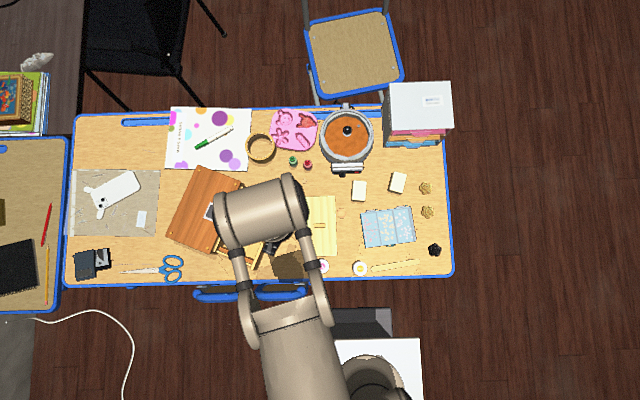

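The drawer is out, partly hidden by the arm at (265,235). The blocks and roses haven't moved. I'll pick b0 and measure the drawer while the arm is away.

```bash
python3 - <<'E'
from h import *
command_gripper(0.075,40)
B=[.588,-.0005]
go([*B,.12],82.3); go([*B,.032],82.3,True,.1)
rgb,W=pts("top","top2.png"); np.savez("top2.npz",rgb=rgb,W=W)
command_gripper(0.03,40); s=r.read_state(); print(s["grip_width"],s["grip_force"],s["time_s"])
go([*B,.2],82.3,True,.2); s=r.read_state(); print(s["grip_width"],s["contact_force"])
Z=np.nan_to_num(W[...,2])
print(rect(W,(Z>.063)&(Z<.0775),(225,170,310,290)))   # front panel top
print(rect(W,(Z>.002)&(Z<.014),(225,170,310,290)))
D=np.load("top2.npz"); 
C=np.array([.5395,.4593]); X=(W[...,:2]-C)@CX; Y=(W[...,:2]-C)@CYv
for y in(-.05,.0,.05):
    m=(abs(Y-y)<.006)&(X<-.06)&(X>-.25); o=np.argsort(X[m]); print(y,[(int(a*1000),int(b*1000)) for a,b in zip(X[m][o],Z[m][o])][::3])
m=(abs(X+.135)<.006)&(abs(Y)<.14); o=np.argsort(Y[m]); print([(int(a*1000),int(b*1000)) for a,b in zip(Y[m][o],Z[m][o])][::3])
cv2.imwrite("pics/crop2.png",cv2.resize(rgb[160:285,200:340],None,fx=4,fy=4)[...,::-1])
E
```

```text
0.04137435116176159 41.65369927883148 9.7667
0.04081467822648923 [-0.4791183   0.43623385 -1.24651434]
(array([0.4608, 0.2766]), array([ 10.9, 219.8]), 66.8, np.float64(0.0747), 257)
(array([0.488 , 0.3394]), array([104.6, 170.3]), 67.0, np.float64(0.0082), 1851)
-0.05 [(-249, -1), (-246, -4), (-244, 3), (-242, 0), (-240, 3), (-237, 0), (-234, 0), (-233, 0), (-230, 0), (-227, 1), (-226, 0), (-224, 2), (-220, 0), (-218, 2), (-216, -4), (-213, -3), (-211, 0), (-207, -1), (-206, 0), (-204, 1), (-203, 76), (-203, 26), (-203, 21), (-203, 65), (-203, 54), (-200, 71), (-198, 74), (-196, 77), (-194, 72), (-180, 7), (-177, 7), (-175, 8), (-173, 8), (-170, 3), (-167, 3), (-165, 6), (-163, 7), (-160, 8), (-158, 12), (-156, 8), (-152, 5), (-151, 8), (-148, 12), (-146, 8), (-143, 6), (-142, 8), (-140, 10), (-137, 9), (-134, 12), (-131, 11), (-129, 8), (-127, 7), (-124, 7), (-123, 10), (-119, 8), (-117, 7), (-115, 9), (-112, 4), (-110, 6), (-108, 9), (-106, 10), (-103, 9), (-100, 9), (-98, 5), (-95, 7), (-93, 8), (-91, 10), (-89, 9), (-86, 9), (-83, 7), (-80, 10), (-80, 7), (-80, 22), (-79, 31), (
[... 2226 characters left out ...]
), (-28, 7), (-26, 8), (-24, 7), (-22, 8), (-19, 8), (-17, 8), (-15, 11), (-12, 12), (-10, 7), (-8, 8), (-5, 11), (-3, 6), (-1, 6), (1, 10), (3, 7), (6, 8), (9, 8), (11, 5), (13, 9), (16, 6), (19, 6), (21, 9), (23, 8), (25, 4), (28, 6), (29, 2), (32, 4), (35, 8), (37, 7), (40, 12), (42, 6), (45, 4), (48, 4), (50, 7), (52, 10), (54, 10), (56, 8), (58, 9), (61, 8), (63, 3), (65, 8), (67, 6), (70, 8), (72, 10), (74, 5), (76, 9), (79, 11), (81, 10), (84, 5), (84, 29), (85, 41), (87, 43), (90, 43), (92, 45), (95, 41), (96, 40), (98, 54), (101, 51), (106, 3), (109, -1), (112, -1), (115, -3), (117, -2), (119, -4), (121, -1), (123, 1), (126, -2), (128, -5), (131, -4), (134, -4), (136, 1), (139, -2)]
```

View pics/crop2.png

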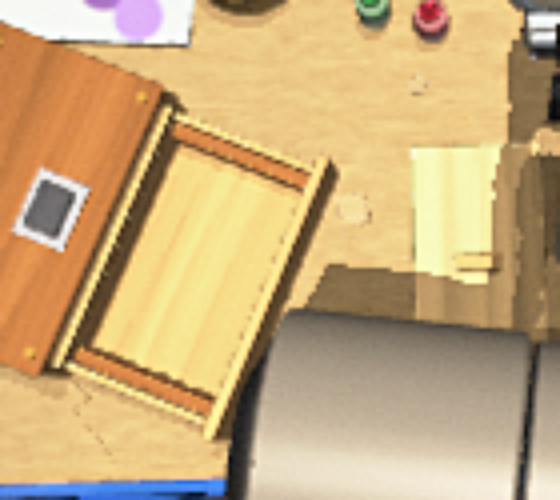

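The drawer is fully out: inner floor centre X=-136.5 mm and Y=0 in the chest frame, walls as described. Next I'll place both blocks.

```bash
cat >> h.py <<'E'
C=np.array([.5395,.4593]); F=C-.1365*CX
def dr(x,y): return F+x*CX+y*CYv   # drawer frame to world xy
E
python3 - <<'E'
from h import *
def place(y):
    p=dr(0,y); go([*p,.2],CY+90); go([*p,.055],CY+90,True,.15)
    print(go([*p,.040],CY+90,True,.03,8), r.read_state()["eef_pos"])
    command_gripper(.058); go([*p,.2],CY+90,True,.25)
place(-.038)
command_gripper(0.075,40)
B=[.6102,-.1194]
go([*B,.12],72.1); go([*B,.032],72.1,True,.1)
command_gripper(0.03,40); s=r.read_state(); print(s["grip_width"],s["grip_force"],s["time_s"])
go([*B,.2],72.1,True,.2); s=r.read_state(); print(s["grip_width"])
place(.038)
# to separator hover; look
S=[.4875,.1228]
go([*S,.3],90); command_gripper(.04)
rgb,W=pts("wrist","w3.png"); np.savez("w3.npz",rgb=rgb,W=W)
rgb,W=pts("top"); np.savez("top3.npz",rgb=rgb,W=W)
cv2.imwrite("pics/crop3.png",cv2.resize(rgb[140:290,160:460],None,fx=2.5,fy=2.5)[...,::-1])
print(r.read_state()["time_s"])
E
```

```text
True [0.52038025 0.31894357 0.04164216]
0.04119289010899035 42.13196396827698 18.9083
0.04107813196182477
True [0.45062241 0.3490867  0.04177822]
26.8583
```

View pics/crop3.png

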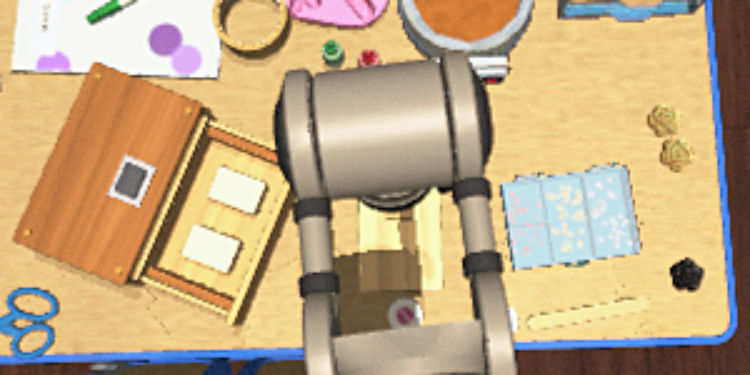

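View pics/w3.png

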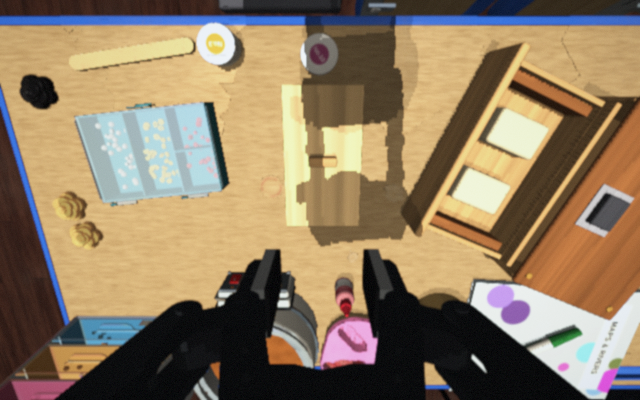

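Wrist view: both blocks lie flat in the drawer, at (517,132) and (480,188). The grip at (322,160) is long along world y, so I close along world x. One rose has been shifted, so I'll remeasure the roses later. Now the separator.

```bash
python3 - <<'E'
from h import *
D=np.load("w3.npz"); W=D["W"]; Z=np.nan_to_num(W[...,2])
print(rect(W,(Z>.013)&(Z<.03),(300,145,345,175)))
S=[.488,.1232]; 
go([*S,.12],0); 
rgb,W=pts("wrist","w4.png"); Z=np.nan_to_num(W[...,2])
g=rect(W,(Z>.014)&(Z<.03)&(abs(W[...,0]-.488)<.04)&(abs(W[...,1]-.123)<.04),(0,0,640,400)); print(g)
E
```

```text
(array([0.4887, 0.1226]), array([12.4, 35.2]), -0.4, np.float64(0.0206), 306)
(array([0.4883, 0.1228]), array([11., 36.]), -0.0, np.float64(0.0208), 776)
```

View pics/w4.png

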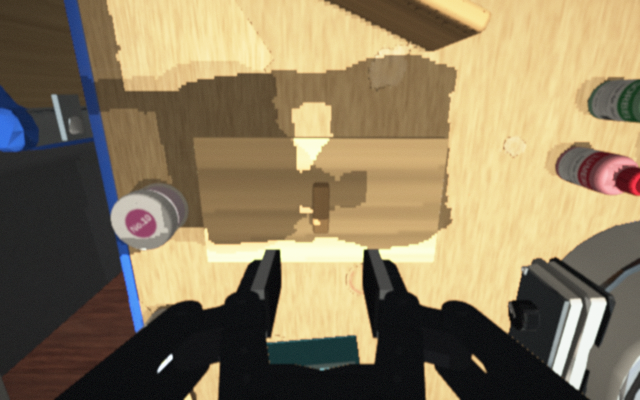

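The grip is centred between the fingers at (320,205), with nothing in the way. Grasping it now.

```bash
python3 - <<'E'
from h import *
S=[.4884,.1228]
print(go([*S,.0315],0,True,.1,10), r.read_state()["eef_pos"])
command_gripper(0.0,60); s=r.read_state(); print(s["grip_width"],s["grip_force"],s["eef_pos"])
go([*S,.2],0,True,.15); print(r.read_state()["grip_width"])
p=dr(0,0); go([*p,.2],CY+90); go([*p,.115],CY+90,True,.1)
rgb,W=pts("wrist","w5.png"); np.savez("w5.npz",rgb=rgb,W=W)
Z=np.nan_to_num(W[...,2]); Q=(W[...,:2]-F); X=Q@CX; Y=Q@CYv
m=(Z>.075)&(Z<.105)&(abs(X)<.065)&(abs(Y)<.11); print(rect(W,m,(0,0,640,400)))
P=np.c_[X[m],Y[m],np.ones(m.sum())]; print(np.linalg.lstsq(P,Z[m],rcond=None)[0], np.percentile(X[m],[0,1,99,100]),np.percentile(Y[m],[0,1,99,100]), p)
E
```

```text
False [0.48882486 0.12285713 0.03200365]
0.010457366341226945 61.01926803588867 [0.48875987 0.12287404 0.03225414]
0.010202705741964356
(array([0.4833, 0.327 ]), array([115.6, 218.7]), 66.7, np.float64(0.0883), 54005)
[ 0.00633241 -0.00023938  0.08865928] [-0.06499153 -0.05802188  0.05017898  0.05057485] [-0.10999544 -0.0917172   0.0890121   0.10870434] [0.48550804 0.33393207]
```

View pics/w5.png

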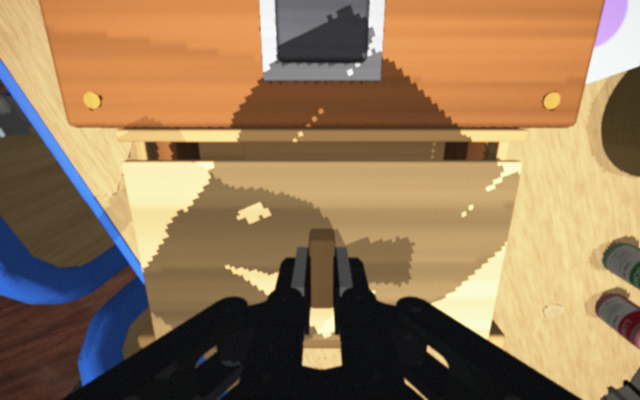

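The board hangs level and is centred over the drawer within about 1 mm. Lowering it.

```bash
python3 - <<'E'
from h import *
p=dr(0,.001)
print(go([*p,.080],CY+90,True,.06,10), go([*p,.074],CY+90,True,.02,6), r.read_state()["eef_pos"])
command_gripper(.03); go([*p,.2],CY+90,True,.2)
go([.5,.05,.3],0)
rgb,W=pts("top"); np.savez("top6.npz",rgb=rgb,W=W)
cv2.imwrite("pics/crop6.png",cv2.resize(rgb[140:290,160:460],None,fx=2.5,fy=2.5)[...,::-1])
Z=np.nan_to_num(W[...,2]); Q=(W[...,:2]-F); X=Q@CX; Y=Q@CYv
m=(abs(X)<.047)&(abs(Y)<.088)&((abs(Y)>.02)); P=np.c_[X[m],Y[m],np.ones(m.sum())]; print(np.linalg.lstsq(P,Z[m],rcond=None)[0],m.sum())
for n,w in(("r0",(405,170,450,232)),): 
    k=np.zeros(Z.shape,np.uint8); k[w[1]:w[3],w[0]:w[2]]=((Z>.006)&(Z<.03))[w[1]:w[3],w[0]:w[2]]
    nn,l,st,ce=cv2.connectedComponentsWithStats(k)
    for i in range(1,nn):
        if st[i,4]>20: print(st[i],np.nanmean([W[l==i].min(0),W[l==i].max(0)],0))
print(r.read_state()["time_s"])
E
```

```text
False True [0.48518419 0.33471856 0.07725791]
[ 0.06208231 -0.00047821  0.04819984] 1479
[419 182  13  13 114] [ 0.59243087 -0.2059531   0.01325638]
[424 196  14  13 114] [ 0.54874514 -0.21886082  0.01340337]
36.1917
```

View pics/crop6.png

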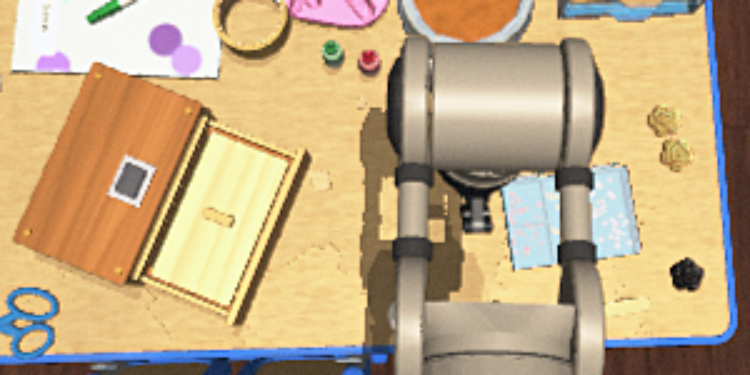

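```bash
python3 - <<'E'
from h import *
D=np.load("top6.npz"); W=D["W"]; Z=W[...,2]; Q=(W[...,:2]-F); X=Q@CX; Y=Q@CYv
for y in(-.06,.06):
  print(y,[(x,round(float(np.nanmedian(Z[(abs(X-x/1000)<.002)&(abs(Y-y)<.03)]))*1000,1)) for x in range(-64,68,4)])
E
```

```text
-0.06 [(-64, 75.9), (-60, 76.7), (-56, 74.0), (-52, 49.1), (-48, 49.2), (-44, 47.6), (-40, 48.9), (-36, 48.8), (-32, 48.4), (-28, 49.5), (-24, 48.6), (-20, 48.8), (-16, 49.9), (-12, 48.9), (-8, 49.3), (-4, 48.7), (0, 50.1), (4, 49.5), (8, 49.0), (12, 50.0), (16, 49.0), (20, 49.1), (24, 49.9), (28, 49.7), (32, 50.0), (36, 48.9), (40, 49.5), (44, 48.6), (48, 48.0), (52, 46.1), (56, 50.9), (60, 70.2), (64, 82.7)]
0.06 [(-64, 75.8), (-60, 75.4), (-56, 75.1), (-52, 47.8), (-48, 48.5), (-44, 47.6), (-40, 48.8), (-36, 49.5), (-32, 49.9), (-28, 50.2), (-24, 49.2), (-20, 49.5), (-16, 49.3), (-12, 49.2), (-8, 48.4), (-4, 49.3), (0, 48.6), (4, 49.2), (8, 49.7), (12, 49.2), (16, 48.9), (20, 48.6), (24, 49.8), (28, 48.9), (32, 49.4), (36, 49.0), (40, 49.6), (44, 49.6), (48, 48.5), (52, 46.3), (56, 48.9), (60, 69.4), (64, 82.4)]
```

The board is flat at about 49 mm, so it sits on the ledges. Roses are at (0.592,-0.206) and (0.549,-0.219), about 46 mm apart, so I'll grip them across that line and close along drawer x when placing.

```bash
python3 - <<'E'
from h import *
command_gripper(.062,25)
def find(p):
    rgb,W=pts("wrist"); Z=np.nan_to_num(W[...,2]); m=(Z>.006)&(Z<.03)&(np.hypot(W[...,0]-p[0],W[...,1]-p[1])<.027)
    P=(W[m][:,:2]*1000).astype(np.float32); c,rad=cv2.minEnclosingCircle(P); print(np.round(c,1),rad,len(P),Z[m].max()); return np.array(c)/1000
def pick(p,dest):
    go([p[0],p[1],.16],106.4); c=find(p)
    if np.hypot(*(c-p))>.006: print("off"); c=np.array(p)
    go([*c,.12],106.4,True); go([*c,.027],106.4,True,.08,10)
    command_gripper(.02,25); s=r.read_state(); print("grip",s["grip_width"],s["grip_force"],s["eef_pos"])
    go([*c,.2],106.4,True,.2); print(r.read_state()["grip_width"])
    d=dr(*dest); go([*d,.2],CY); go([*d,.09],CY,True,.12)
    print(go([*d,.076],CY,True,.03,4),r.read_state()["eef_pos"]); command_gripper(.054); go([*d,.2],CY,True,.2)
pick((.549,-.219),(0,.048))
command_gripper(.062,25)
pick((.592,-.206),(0,-.048))
go([.45,.0,.3],0)
rgb,W=pts("top"); np.savez("top7.npz",rgb=rgb,W=W)
cv2.imwrite("pics/crop7.png",cv2.resize(rgb[140:290,160:460],None,fx=2.5,fy=2.5)[...,::-1]); print(r.read_state()["time_s"])
E
```

```text
[ 552.6 -220.2] 20.254152297973633 1444 0.018521223984781315
grip 0.03675202691153134 24.801297658392514 [ 0.55285086 -0.22047084  0.02772999]
0.03693150746649393
True [0.44148261 0.35302652 0.07766433]
[ 595.3 -208.4] 20.368724822998047 1431 0.019272717821525648
grip 0.03716425773963351 24.922917487565428 [ 0.59550663 -0.20838581  0.02782586]
0.03674925619542163
True [0.52965879 0.31503173 0.07777133]
56.925
```

View pics/crop7.png

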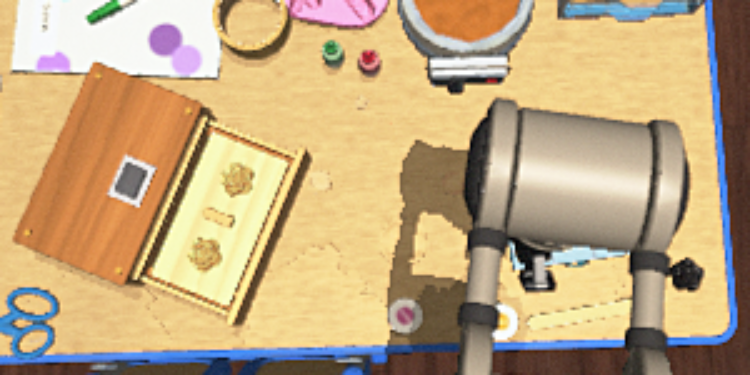

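Both roses sit side by side on the separator, on either side of the grip, at crop (237,180) and (205,253). Both bottles are standing. Now I'll push the drawer shut.

```bash
python3 - <<'E'
from h import *
command_gripper(0.0,40)
def P(x,z): return [*(C+x*CX),z]
go(P(-.245,.2),CY+90); go(P(-.245,.068),CY+90,True,.15)
print(go(P(-.10,.068),CY+90,True,.06,25), go(P(-.075,.068),CY+90,True,.025,14))
s=r.read_state(); print((s["eef_pos"][:2]-C)@CX, s["contact_force"])
go(P(-.15,.068),CY+90,True,.06); r.hold(.5)
go(P(-.2,.2),CY+90,True,.2); go([.45,.0,.3],0)
rgb,W=pts("top"); cv2.imwrite("pics/crop8.png",cv2.resize(rgb[140:290,160:460],None,fx=2.5,fy=2.5)[...,::-1])
Z=np.nan_to_num(W[...,2]); Q=(W[...,:2]-C); X=Q@CX; Y=Q@CYv
m=(abs(Y)<.09)&(X<-.06)&(X>-.3)&(Z>.03); print(np.percentile(X[m],[1,50])); m=(abs(Y)<.015)&(abs(X+.03)<.01); print(np.median(Z[m]),r.read_state()["time_s"])
pts("side","side8.png")
E
```

```text
False True
-0.09181396213556672 [-0.10276292 -3.16337773  1.15171192]
[-0.0886299  -0.07227322]
0.0950266796842295 66.2667
```

View pics/crop8.png

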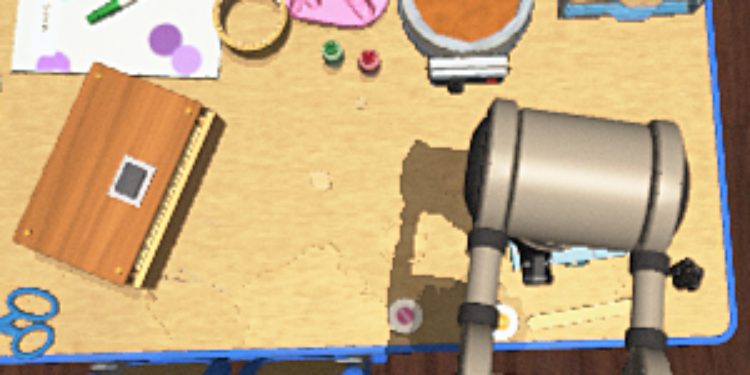

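View pics/side8.png

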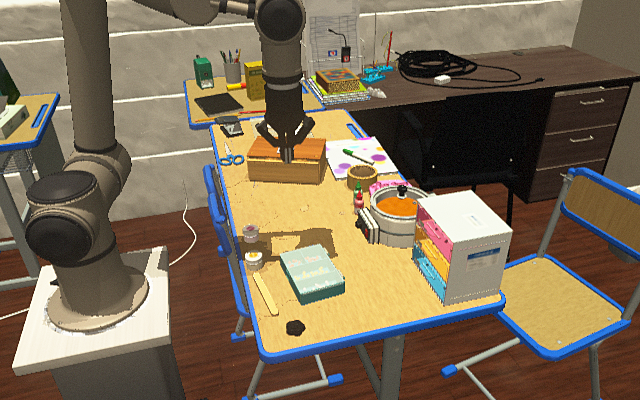

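The drawer stayed shut with its front about 87 mm out. The latch is up at 95 mm, the bottles are standing, and no soaps are left on the table. Handing in.

```bash
python3 -c "
from h import *
print(r.finish_job())"
```

```text
the job is handed in; nothing more can be done
None
```

The job is handed in at about 66 s of robot time: both soap blocks are flat in the drawer, the separator lies over them with both roses on top, the drawer is latched shut, and the dye bottles are still standing.

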